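# Seat a hex-footed drill bushing in a jig and lock it

### The job

Stand the hex-footed drill bushing in the hex pocket of the drilling jig, shuffling it about lightly until its foot drops fully home, flush with the metal plate; never bear on the jig with it harder than about 4 kg. Then swing the keeper shut over its foot, and leave everything else on the bench where it is.

Things in the scene. Friction and masses are not known exactly. Their poses are not given: they have to be found in the camera images.
- bushing_mid (a point): Hex-footed steel drill bushing, upright on the bench: hexagonal foot 46 mm across flats, 53 across corners, 10 mm thick; round neck 24 mm diameter, 32 mm long above it; 42 mm tall, about 0.2 kg. Point on its axis, 21 mm above its underside. z: its axis; y: square to one pair of flats; x: to a corner. Grip it by the neck, above the foot.
- jig: Drilling jig, fixed: plywood base 150 (x) x 210 (y, -70 to +140) x 18 mm, a cleat 12 mm wide on each long edge, its top at 28 mm. Origin on the bench under the nominal pocket centre. On it an aluminium plate (hexagonal ring 86 mm across flats, tab to +y), top 28 mm above the bench, screwed down through slots: never turned, but up to 6 mm off its nominal place in jig x and in jig y.
- pocket (a point): Nominal centre of the pocket floor, 18 mm above the bench, axes as the jig. The true pocket is in the plate, so up to 6 mm off in x and in y: find it by feel or sight. It is a sharp-edged hexagon 49 mm across flats (1.5 mm loose all round), 10 mm deep, one pair of flats square to y, corners to +x and -x. Bushing home: underside at this height, foot flush with the plate.
- keeper (a joint): Keeper angle (rad): 0 = shut, its nose over the edge of the bushing foot; starts open at 1.0 to 1.5, stop at 1.9; opens counter-clockwise from above. Flat steel bar 14 mm wide, 8 mm thick, 2 mm above the plate; light friction (about 1 N at its peg), stays where left. A bushing that is not home blocks it.
- pivot (a point): Nominal place of the keeper's vertical pivot on the plate, 30 mm above the bench, axes as the jig; truly displaced with the plate like the pocket (58 mm to +y of the pocket centre). Shut, the nose reaches 42 mm to -y, the tail 52 mm to +y. On the tail, 45 mm from the pivot, a round peg to push or pinch: 12 mm diameter, 38 to 68 mm above the bench; at angle q it is at (-45 sin q, 45 cos q) mm.
- round_bushing: Bystander, to be left where it is: round-footed steel bushing, foot a 58 mm disc 14 mm thick, neck 34 mm in diameter, 50 mm tall in all; not the one wanted. Origin at its underside.
- glue_jar: Bystander, to be left where it is: glue jar, 64 mm in diameter, 100 mm tall. Origin at its underside.
- offcut: Bystander, to be left where it is: pale wood offcut 70 x 45 x 22 mm. Origin at its underside.
- panel: Bystander, to be left where it is: thin pale wood panel 140 x 90 x 7 mm. Origin at its underside.
- driver: Bystander, to be left where it is: screwdriver lying on the bench. Origin at its underside.
- tape_roll: Bystander, to be left where it is: roll of tape lying flat, 90 mm outside diameter, 24 mm tall. Origin at its underside.
There are look-alikes about, which are no part of the job. Leave any pink or red look-alike of the part that bears bushing_mid alone.

How it is judged:
By the outcome, as a careful person would: the job done as asked, in the order asked, and still so for the second after the job is handed in, with the robot touching nothing.
It also fails if it takes over 72 s, if anything falls off the work surface, if the arm or the gripper's body presses on something with over 40 N, if the wrist force passes 120 N, or if a joint passes its speed limit or range.

### The arm

A 6-joint arm with a two-finger parallel gripper is mounted at the origin on the work surface. World frame = base frame: x ahead of the robot, y to its left, z up, the work surface at z = 0. Lengths are in m, angles in rad, forces in N, time in s.
With the tool pointing down it reaches from about 0.275 to 0.875 m from the base axis. Payload 12.5 kg.
Tool frame: the origin (TCP) lies at the very end of the fingers, on their centre line; the grasp point (between the pads) lies 19 mm behind it; z points along the fingers, y is the line along which they close (so a half turn about z gives the same grasp; the last joint's range is limited). The gripper opens to 85 mm and grips with 20 to 120 N. Pads are 22 mm wide; open, the fingers measure 114 mm over their backs; the gripper's body (76 mm by 85 mm) begins 54 mm behind the grasp point. The pads swing forward as they close: fully open they stand 13 mm farther back than shut.
Start: joints at [-1.4, 0.351, 1.652, -0, 1.139, -0.085], TCP at [0.139, -0.532, 0.231] pointing down, gripper open.
Joint ranges: [-2.75, 2.75], [-0.79, 2.1], [0.01, 2.65], [-1.57, 4.71], [0.07, 3.14], [-2.87, 2.87]. Speed limits (rad/s): [2.22, 2.22, 2.79, 3.14, 3.14, 3.14].

### API

Orientations are given as a 3x3 rotation matrix whose columns are the frame's x, y, z axes.
In Python, from bench import manip gives the robot as it stands. Calls block until the motion is done:
- manip.move_ptp(position, orientation): joint-space move of the TCP to a pose.
- manip.move_l(position, attitude=None, max_speed=0.15): straight line of the TCP; attitude=None keeps the orientation; max_speed is the mean speed in m/s.
- manip.move_j(angles): joint-space move.
- manip.set_gripper(opening, effort=None): opening from 0.0 (shut) to 1.0 (fully open); effort is the grip in N (None keeps the last); returns when the fingers have stopped.
- manip.dwell(seconds).
- manip.inverse_kinematics(position, orientation): joint angles nearest the present ones, or None.
- manip.grab_frame(name): name is "side" or "top" or "wrist"; returns (picture, depth): 400x640x3 uint8, red, green, blue; 400x640 float32, m along the optical axis (not along the pixel's ray), 0 where there is no reading.
- manip.get_calibration(name): a dict with "camera_matrix" (3x3 intrinsics, pixels), "k1" (the pictures are not rectified: a ray, as slopes to the right and down, at radius r is drawn at 1 + k1 r^2 times it, then the intrinsics apply), "R" (3x3) and "t" (3): a world point X has camera coordinates R X + t. Camera axes: x right, y down, z forward; pixel columns grow to the right and rows downward; lengths in m; the calibration is good to about 2 mm. A picture is of the moment at which its call begins: read the wrist's pose just before it. get_calibration takes no time and is no camera call; for the wrist camera it gives the pose at the moment of the call.
A pose or a line that the arm cannot do raises manip.Unreachable and nothing moves.
- manip.sign_off(): hands the job in; it is judged then, once.
Trained networks look in the newest picture that a camera, given by its name, has taken for a name from the list of things; names that differ only in an ending like _2 or _b are one class to them, and where a whole thing is asked for, a point or a joint stands for the part that bears it (a point fixed in the world has none). Each returns a list of dicts, best first, with "confidence" (0 to 1); they miss things now and then, are a little off and sometimes report something else, mostly with a low value. They report only what shows in the picture. A call takes as long as a camera call. They do not tell look-alikes from the thing itself.
- manip.look_for(camera, name): "at" ([x, y, z] in m, in world coordinates, good to about 4 mm: the middle of the surface that is visible of it).
Readings, each from a call of its own:
- manip.current_time(): time.
- manip.current_qpos(): joint angles.
- manip.current_joint_vel(): joint speeds.
- manip.current_joint_torque(): joint torques, N m.
- manip.current_ee_pos(): TCP position.
- manip.current_tcp_rot(): TCP orientation.
- manip.current_force(): force on the tool from outside, world axes, zero at the start.
- manip.current_ft_torque(): the same for the moment, N m.
- manip.current_grip_width(): opening from 0.0 (shut) to 1.0 (fully open).
- manip.current_grip_force(): force on a finger pad.
Only numpy, scipy, OpenCV 4.12 (cv2) and the standard library are available. Lean on these libraries where they do the work, as an engineer would, in place of code of your own. Each camera call takes 0.05 s, during which the arm holds its last target. There are 200 camera calls.

## Working session

There is one attempt and no reset: what is moved stays moved. The work goes in short steps, each a Python script; the robot and the scene stay as the last script left them, time stands still between calls to the robot, and variables do not carry over. Pictures are saved under pics/ and viewed, at most 10 in all, crops included, and the job is handed in when it is done.

```bash
ls; mkdir -p pics
cat > h.py <<'E'
import numpy as np, cv2
from bench import manip as m
def save(cam,fn):
    c=m.get_calibration(cam); p,d=m.grab_frame(cam); cv2.imwrite('pics/'+fn+'.png',p[:,:,::-1]); np.savez('pics/'+fn+'.npz',p=p,d=d,**{k:np.array(v) for k,v in c.items()}); return p,d,c
def rays(c,uv):
    K=np.array(c['camera_matrix']);k=float(c['k1']);uv=np.atleast_2d(uv).astype(float)
    q=cv2.undistortPoints(uv[:,None],K,np.array([k,0,0,0,0.]))[:,0]
    return np.c_[q,np.ones(len(q))]
def at_z(c,uv,z):
    R=np.array(c['R']);t=np.array(c['t']);o=-R.T@t;d=rays(c,uv)@R
    return o+d*((z-o[2])/d[:,2])[:,None]
def proj(c,X):
    X=np.atleast_2d(X).astype(float)
    return cv2.projectPoints(X[:,None],cv2.Rodrigues(np.array(c['R']))[0],np.array(c['t']),np.array(c['camera_matrix']),np.array([float(c['k1']),0,0,0,0.]))[0][:,0]
def cloud(p,d,c):
    v,u=np.mgrid[:400,:640];r=rays(c,np.c_[u.ravel(),v.ravel()])*d.ravel()[:,None]
    return ((r-np.array(c['t']))@np.array(c['R'])).reshape(400,640,3)
E
python3 - <<'E'
from h import *
for cam in('top','side'):
    p,d,c=save(cam,cam+'0')
    print(cam,np.round(-np.array(c['R']).T@np.array(c['t']),3))
    for n in('bushing_mid','jig','keeper','round_bushing','glue_jar','offcut','panel','driver','tape_roll'):
        for r in m.look_for(cam,n)[:3]:
            print(n,np.round(r['at'],3),round(r['confidence'],2),np.round(proj(c,r['at'])[0]))
print(m.current_time())
E
```

```text
pics
top [0.447 0.025 1.598]
bushing_mid [0.628 0.272 0.013] 0.67 [247. 202.]
bushing_mid [0.643 0.182 0.01 ] 0.51 [274. 198.]
bushing_mid [0.455 0.208 0.014] 0.41 [265. 255.]
jig [ 0.494 -0.039  0.017] 0.94 [341. 244.]
keeper [ 0.483 -0.023  0.037] 0.51 [336. 247.]
round_bushing [ 0.492 -0.04   0.016] 0.54 [341. 244.]
glue_jar [ 0.812 -0.091  0.105] 0.59 [359. 142.]
offcut [ 0.698 -0.281  0.025] 0.59 [415. 182.]
panel [0.777 0.122 0.006] 0.72 [293. 159.]
driver [0.468 0.386 0.025] 0.88 [210. 251.]
tape_roll [ 0.482 -0.024  0.04 ] 0.74 [337. 247.]
tape_roll [ 0.376 -0.388  0.025] 0.7 [450. 282.]
side [0.417 0.946 0.755]
bushing_mid [0.629 0.281 0.012] 0.87 [285. 288.]
bushing_mid [0.636 0.199 0.012] 0.82 [290. 263.]
bushing_mid [0.543 0.285 0.01 ] 0.74 [321. 294.]
jig [ 0.487 -0.012  0.018] 0.64 [359. 215.]
keeper [ 0.468 -0.016  0.035] 0.49 [366. 209.]
round_bushing [0.455 0.228 0.01 ] 0.89 [362. 280.]
glue_jar [ 0.808 -0.072  0.064] 0.91 [253. 180.]
offcut [ 0.701 -0.266  0.023] 0.52 [303. 161.]
offcut [ 0.467 -0.017  0.037] 0.42 [367. 209.]
panel [ 0.467 -0.018  0.037] 0.6 [367. 208.]
panel [0.781 0.13  0.006] 0.57 [243. 241.]
panel [ 0.808 -0.067  0.065] 0.15 [252. 181.]
driver [0.477 0.378 0.021] 0.84 [345. 327.]
driver [ 0.47  -0.018  0.038] 0.3 [366. 208.]
tape_roll [ 0.379 -0.372  0.018] 0.66 [402. 154.]
1.0
```

Run:
```python
import cv2
a=cv2.resize(cv2.imread('pics/top0.png')[130:300,190:390],None,fx=3,fy=3,interpolation=cv2.INTER_CUBIC)
cv2.imwrite('pics/top0c.png',a)
a=cv2.resize(cv2.imread('pics/side0.png')[150:350,220:480],None,fx=3,fy=3,interpolation=cv2.INTER_CUBIC)
cv2.imwrite('pics/side0c.png',a)
```

```text
(no output)
```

View pics/top0c.png

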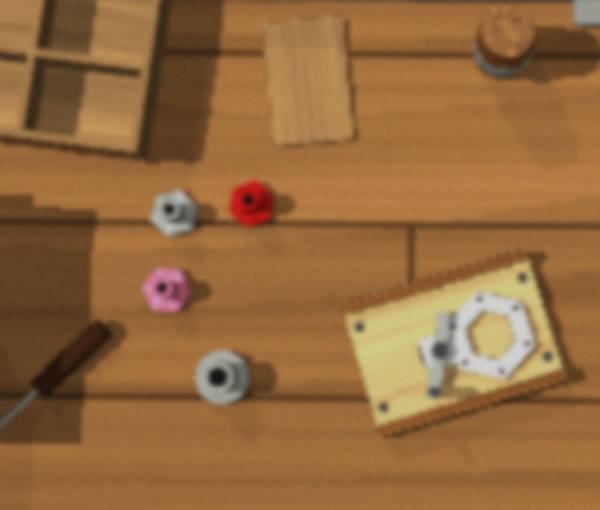

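View pics/side0c.png

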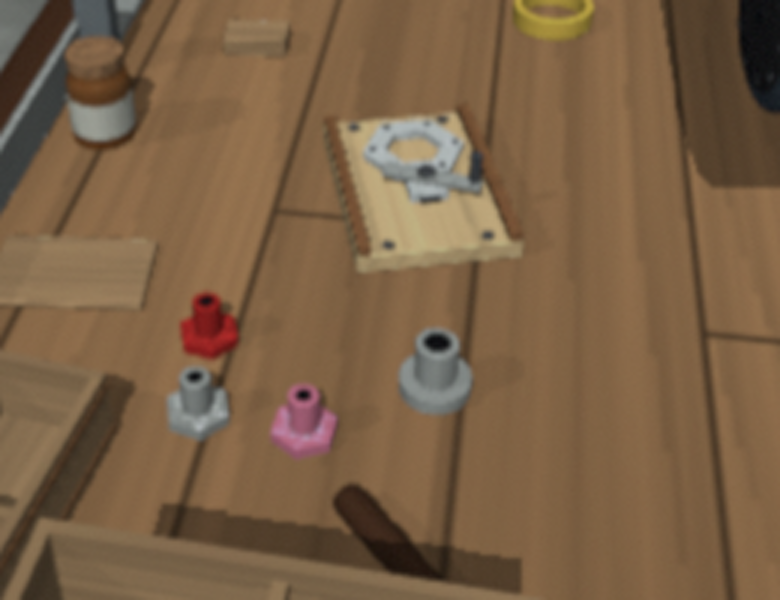

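The steel hex bushing is at top-crop (173,212). The red (250,203) and pink (167,290) look-alikes are close to it. The jig is at crop (455,345), yawed about +0.3 rad, with the keeper open. Next I'll take wrist views of the jig, then the bushing.

```bash
cat >> h.py <<'E'
def down(yaw): # tool x at world angle yaw, z down
    c,s=np.cos(yaw),np.sin(yaw); return np.array([[c,s,0],[s,-c,0],[0,0,-1.]])
E
python3 - <<'E'
from h import *
T=m.current_ee_pos();R0=np.array(m.current_tcp_rot());c=m.get_calibration('wrist')
Rc=np.array(c['R']);o=-Rc.T@np.array(c['t'])
print('cam in tool',R0.T@(o-T),'axis',R0.T@Rc[2]); print(np.round(R0,3))
off=R0.T@(o-T); ax=R0.T@Rc[2]
def view(tx,ty,h,yaw,fn):
    R=down(yaw); a=R@ax; cam=np.array([tx,ty,0.02])-a*(h/abs(a[2]))
    m.move_ptp(cam-R@off,R); p,d,c=save('wrist',fn); return c
yaw=0.0
for i,dy in enumerate((-.03,.03)):
    try: c=view(0.49,-0.02+dy,0.27,yaw,f'j{i}')
    except m.Unreachable: print('unreach'); continue
    for n in('jig','keeper'): print(n,[(np.round(r['at'],3),round(r['confidence'],2)) for r in m.look_for('wrist',n)[:2]])
for i,dy in enumerate((-.03,.03)):
    c=view(0.63,0.272+dy,0.25,yaw,f'b{i}')
    print([(np.round(r['at'],3),round(r['confidence'],2)) for r in m.look_for('wrist','bushing_mid')[:4]])
print(m.current_time(),m.current_ee_pos(),m.current_force())
cv2.imwrite('pics/jb.png',np.vstack([cv2.imread('pics/j0.png')[50:350],cv2.imread('pics/b0.png')[50:350]]))
E
```

```text
cam in tool [ 0.07638692 -0.00017469 -0.14181887] axis [-0.2984586   0.00100071  0.95442206]
[[ 0.967  0.253  0.   ]
 [ 0.253 -0.967  0.   ]
 [ 0.    -0.    -1.   ]]
jig [(array([ 0.507, -0.044,  0.016]), 0.69)]
keeper [(array([ 0.48 , -0.022,  0.037]), 0.96), (array([ 0.503, -0.039,  0.018]), 0.68)]
jig [(array([ 0.506, -0.041,  0.018]), 0.71)]
keeper [(array([ 0.479, -0.023,  0.036]), 0.95), (array([ 0.501, -0.038,  0.016]), 0.39)]
[(array([0.557, 0.276, 0.01 ]), 0.88), (array([0.645, 0.192, 0.012]), 0.86), (array([0.636, 0.265, 0.007]), 0.63)]
[(array([0.642, 0.192, 0.014]), 0.96), (array([0.555, 0.276, 0.011]), 0.78), (array([0.636, 0.272, 0.008]), 0.69)]
5.4167 [0.63187847 0.30107648 0.12829714] [ 0.11949051 -0.28031883  0.4016554 ]
```

View pics/jb.png

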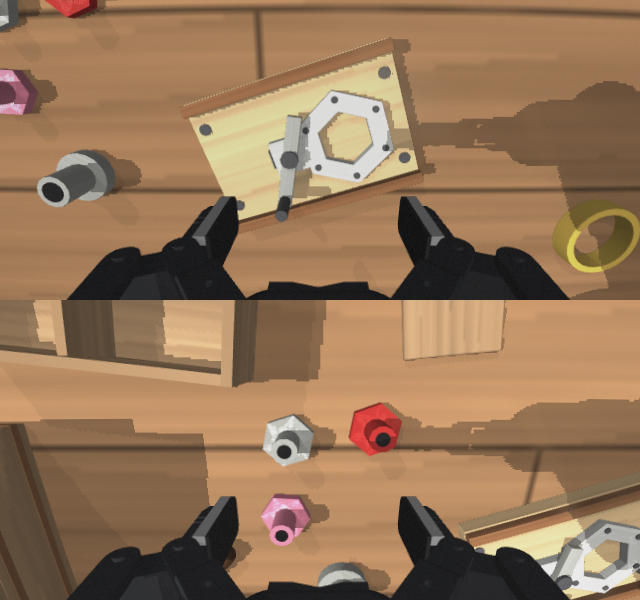

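```bash
cat > fit.py <<'E'
from h import *
from scipy.optimize import minimize
S=4
def load(fn):
    z=np.load(f'pics/{fn}.npz'); c={k:z[k] for k in('camera_matrix','k1','R','t')}; return z['p'],z['d'],c
def hexa(x,y,z,yaw,af):
    a=yaw+np.arange(6)*np.pi/3; r=af/np.sqrt(3); return np.c_[x+r*np.cos(a),y+r*np.sin(a),np.full(6,z)]
def circ(x,y,z,r):
    a=np.linspace(0,2*np.pi,40); return np.c_[x+r*np.cos(a),y+r*np.sin(a),np.full(40,z)]
def fill(c,P,hull=True):
    q=proj(c,P).astype(np.float32)
    if hull:q=cv2.convexHull(q)[:,0]
    im=np.zeros((400*S,640*S),np.uint8); cv2.fillConvexPoly(im,np.int32(np.round(((q+.5)*S-.5)*16)),1,shift=4); return im
def bush(c,p):
    x,y,w=p; z=0
    return fill(c,np.r_[hexa(x,y,0,w,.046),hexa(x,y,.010,w,.046)])|fill(c,np.r_[circ(x,y,.01,.012),circ(x,y,.042,.012)])
def floor(c,p):
    x,y,w=p; return fill(c,hexa(x,y,.028,w,.049))&fill(c,hexa(x,y,.018,w,.049))
def fit(model,masks,cams,p0):
    up=[cv2.resize(k.astype(np.float32),None,fx=S,fy=S,interpolation=cv2.INTER_LINEAR)>.5 for k in masks]
    def f(p): 
        s=0
        for k,c in zip(up,cams):
            g=model(c,p)>0; s-=(g&k).sum()/(g|k).sum()
        return s/len(up)
    best=None
    for w in np.arange(-.4,.5,.2):
        q=np.array(p0)+[0,0,w]
        r=minimize(f,q,method='Nelder-Mead',options=dict(initial_simplex=q+np.r_[np.zeros((1,3)),np.diag([.004,.004,.12])],xatol=1e-5,fatol=1e-5,maxiter=150))
        if best is None or r.fun<best.fun:best=r
    return best
def comp(mask,uv):
    n,l,st,ce=cv2.connectedComponentsWithStats(mask.astype(np.uint8),connectivity=4)
    ids=[i for i in range(1,n) if st[i,4]>60]; i=min(ids,key=lambda i:np.hypot(*(ce[i]-uv))); return l==i
E
python3 - <<'E'
from fit import *
for nm,fns,model,p0 in(('bush',('b0','b1'),bush,(.634,.27,0.)),('pocket',('j0','j1'),floor,(.504,-.055,.3))):
    ms=[];cs=[]
    for fn in fns:
        p,d,c=load(fn); X=cloud(p,d,c); hsv=cv2.cvtColor(p,cv2.COLOR_RGB2HSV)
        uv=proj(c,[p0[0],p0[1],.018])[0]
        k=hsv[...,1]<55 if nm=='bush' else (hsv[...,1]>60)
        if nm=='pocket': k&=(np.hypot(X[...,0]-p0[0],X[...,1]-p0[1])<.042)
        else: k&=np.hypot(X[...,0]-p0[0],X[...,1]-p0[1])<.06
        k=comp(k,uv); ms.append(k);cs.append(c); Z=X[k][:,2]; 
        print(fn,k.sum(),'z pct',np.round(np.percentile(Z,[1,10,50,90,99]),4))
        if nm=='pocket':
            g=(hsv[...,1]<40)&(np.hypot(X[...,0]-p0[0],X[...,1]-p0[1])<.04)&(X[...,2]>.023); print('plate z',np.median(X[g][:,2]))
    for i in(0,1): print(nm,'single',fit(model,ms[i:i+1],cs[i:i+1],p0).x)
    r=fit(model,ms,cs,p0); print(nm,r.x,r.fun)
    for k,c,fn in zip(ms,cs,fns):
        im=cv2.imread(f'pics/{fn}.png');im=cv2.resize(im,None,fx=S,fy=S)
        cv2.drawContours(im,cv2.findContours(model(c,r.x),0,2)[0],-1,(0,255,0),1)
        cv2.drawContours(im,cv2.findContours(cv2.resize(k.astype(np.uint8),None,fx=S,fy=S,interpolation=0),0,2)[0],-1,(255,0,255),1)
        u=proj(c,[*r.x[:2],.02])[0]*S; cv2.imwrite(f'pics/f_{fn}.png',im[int(u[1])-140:int(u[1])+140,int(u[0])-190:int(u[0])+190])
a=[cv2.imread(f'pics/f_{f}.png') for f in('b0','b1','j0','j1')]
cv2.imwrite('pics/fits.png',np.vstack([np.hstack(a[:2]),np.hstack(a[2:])]))
E
```

```text
b0 1903 z pct [0.0002 0.0083 0.0096 0.0414 0.0424]
b1 1902 z pct [-0.0001  0.0083  0.0097  0.0414  0.0423]
bush single [ 0.63235291  0.27018227 -0.23032955]
bush single [ 0.63226664  0.27022724 -0.21789547]
bush [ 0.63227101  0.27016172 -0.2284452 ] -0.9632132080797728
j0 1622 z pct [0.0154 0.0162 0.0171 0.018  0.0186]
plate z 0.23267523085945918
j1 1523 z pct [0.0156 0.0163 0.0172 0.0181 0.0188]
plate z 0.2166418775591729
pocket single [ 0.50069669 -0.07707443  0.30999501]
pocket single [ 0.50074601 -0.07726471  1.36162253]
pocket [ 0.50065765 -0.07749009  0.28448059] -0.8597373044091371
```

View pics/fits.png

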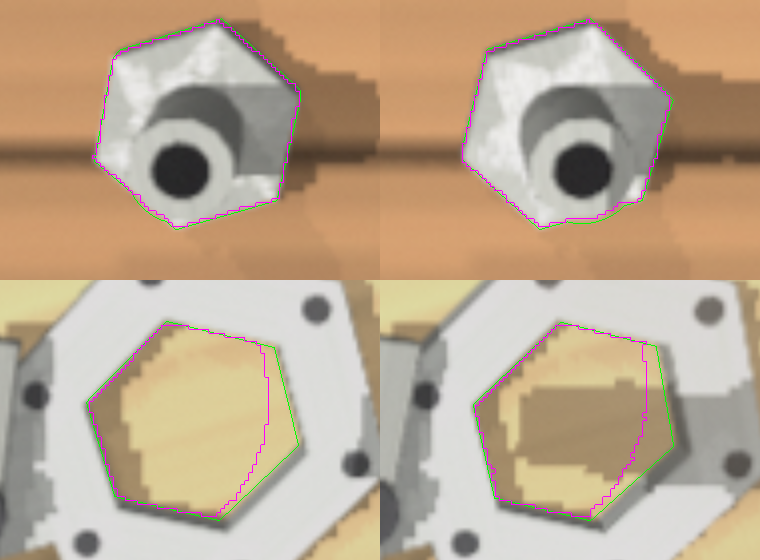

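The bushing fit is good, but my radius limit clipped the pocket mask. I'll refit it centred on the hole and find the keeper peg.

Run:
```python
from fit import *
p0=(.5005,-.0775,.3); ms=[];cs=[]
for fn in('j0','j1'):
    p,d,c=load(fn); X=cloud(p,d,c); hsv=cv2.cvtColor(p,cv2.COLOR_RGB2HSV)
    r=np.hypot(X[...,0]-p0[0],X[...,1]-p0[1]); k=comp((hsv[...,1]>60)&(r<.036),proj(c,[*p0[:2],.018])[0]); ms.append(k);cs.append(c)
    g=(hsv[...,1]<40)&(r>.031)&(r<.04)&(X[...,2]<.06); print(fn,k.sum(),'plate z',np.median(X[g][:,2]))
    near=(np.hypot(X[...,0]-.48,X[...,1]+.02)<.08)
    g=near&(X[...,2]>.062)&(X[...,2]<.075); print('peg top',g.sum(),X[g].mean(0))
    g=near&(X[...,2]>.034)&(X[...,2]<.041)&(hsv[...,1]<60); Q=X[g][:,:2]; u,s,v=np.linalg.svd(Q-Q.mean(0)); print('keeper dir',v[0],Q.mean(0),g.sum())
    print(fit(floor,[k],[c],p0).x)
r=fit(floor,ms,cs,p0); print(r.x,r.fun)
```

```text
j0 1850 plate z 0.027184046127918804
peg top 147 [ 0.44002709 -0.01667286  0.06632617]
keeper dir [-0.99143386  0.13060976] [ 0.48548132 -0.02280431] 1093
[ 0.50064199 -0.07802092  0.31308907]
j1 1760 plate z 0.02728787525394089
peg top 146 [ 0.44012803 -0.01618438  0.06648752]
keeper dir [-0.98998852  0.14114793] [ 0.485284 -0.022103] 1110
[ 0.50060597 -0.07803797  0.30915447]
[ 0.50063059 -0.07803548  0.31190956] -0.9806741132009383
```

Pocket is at (0.5006, −0.0780), yaw 0.311, keeper q ≈ 1.12. Next: grasp and lift the bushing.

Run:
```python
from h import *
b=np.array([.6323,.2702]); yw=.311+np.pi/2+.508
R=down(yw)
m.set_gripper(.62,40)
m.move_ptp([*b,.085],R); print(m.current_qpos())
m.move_l([*b,.0145],max_speed=.1)
f0=np.array(m.current_force())
m.set_gripper(0.0,40)
print('grip',m.current_grip_width(),m.current_grip_force(),m.current_force()-f0,m.current_ee_pos())
m.move_l([*b,.09]); print(m.current_grip_width(),m.current_force()-f0,m.current_time())
R2=down(.311+np.pi/2); P=np.array([.5006,-.0780])
m.move_ptp([*P,.075],R2); m.dwell(.2)
print(m.current_force(),m.current_ee_pos(),m.current_qpos(),m.current_time())
p,d,c=save('wrist','w1')
save('side','s1')
```

```text
[ 3.36234812e-01  7.55346746e-01  1.36533723e+00  5.97265262e-06
  1.02080737e+00 -4.82178817e-01]
grip 0.2659663935297209 39.13138210773468 [-1.77934815 -1.69949572  6.25642457] [0.63263995 0.27029168 0.01535372]
0.2674827310939534 [-0.52642208 -0.42465607 -2.65131983] 9.8083
[-0.47461993 -0.4452767  -2.69149348] [ 0.50101281 -0.07743365  0.07496182] [-2.45196903e-01  5.00619198e-01  1.88453568e+00  1.07696110e-05
  7.56217621e-01 -5.57467353e-01] 11.4
```

Run:
```python
from h import *
P=np.array([.5006,-.0780])
f0=np.array(m.current_force())
m.move_l([*P,.047],max_speed=.08); m.dwell(.2)
e=np.array(m.current_ee_pos()); off=P-e[:2]; print(e,np.round(m.current_force()-f0,2))
cmd=P+off; z=.047
while z>.0325:
    z-=.0007; m.move_l([*cmd,z],max_speed=.03); F=np.array(m.current_force())-f0
    print(round(z,4),np.round(m.current_ee_pos(),4),np.round(F,1))
    if F[2]>6 or np.hypot(*F[:2])>8: break
print(m.current_time())
```

```text
[ 0.50086853 -0.07807855  0.04742607] [-0.36 -0.34  0.66]
0.0463 [ 0.5003 -0.0779  0.0464] [-0.5 -1.1  0.8]
0.0456 [ 0.5003 -0.0779  0.0456] [ 0.2 -1.2  0.1]
0.0449 [ 0.5003 -0.0779  0.0448] [-0.4 -0.3  0. ]
0.0442 [ 0.5003 -0.0779  0.0442] [-0.5 -0.7  0.7]
0.0435 [ 0.5003 -0.0779  0.0435] [-0.9 -0.9  0.7]
0.0428 [ 0.5003 -0.0779  0.0428] [-0.8 -0.1  1. ]
0.0421 [ 0.5003 -0.0779  0.0421] [-0.4  0.7 -0.2]
0.0414 [ 0.5003 -0.0779  0.0414] [-0.8 -0.8 -0.2]
0.0407 [ 0.5003 -0.0779  0.0406] [-0.4  0.1  0.6]
0.04 [ 0.5003 -0.0779  0.04  ] [-0.4 -1.   0.4]
0.0393 [ 0.5003 -0.0779  0.0392] [-0.  -0.8  0.5]
0.0386 [ 0.5003 -0.0779  0.0386] [-0.6  0.5  0.4]
0.0379 [ 0.5003 -0.0779  0.0378] [ 0.   0.5 -0. ]
0.0372 [ 0.5003 -0.0779  0.0372] [ 0.3 -0.4  0.1]
0.0365 [ 0.5003 -0.0779  0.0364] [-1.2 -0.7  0.4]
0.0358 [ 0.5003 -0.0779  0.0358] [-0.  -0.7  0.2]
0.0351 [ 0.5003 -0.0779  0.0351] [-0.7 -0.4 -0.1]
0.0344 [ 0.5003 -0.0779  0.0344] [ 0.   0.6 -0. ]
0.0337 [ 0.5003 -0.0779  0.0337] [-0.9 -0.7 -0.3]
0.033 [ 0.5005 -0.0779  0.0333] [-2.6 -0.2  7.6]
17.2
```

It dropped straight in: floor contact came at z = 0.0333, as predicted. Now release, retreat and look.

Run:
```python
from h import *
m.set_gripper(.6); e=np.array(m.current_ee_pos()); m.move_l([e[0],e[1],.12]);
y=.311; jy=np.array([-np.sin(y),np.cos(y)])
p,d,c=save('wrist','w2'); X=cloud(p,d,c)
P=np.array([.5006,-.0780]); r=np.hypot(X[...,0]-P[0],X[...,1]-P[1])
for a,b in((0,.011),(.014,.021),(.031,.04)):
    g=(r>a)&(r<b)&(d>0)&(X[...,2]<.07); print(a,b,g.sum(),np.round(np.percentile(X[g][:,2],[10,50,90]),4))
print(m.current_time(),m.current_force())
```

```text
0 0.011 579 [0.0585 0.0593 0.0601]
0.014 0.021 685 [0.0264 0.0272 0.0281]
0.031 0.04 2427 [0.0264 0.0272 0.0281]
18.3667 [ 0.26934078  0.45721113 -0.18755157]
```

View pics/w2.png

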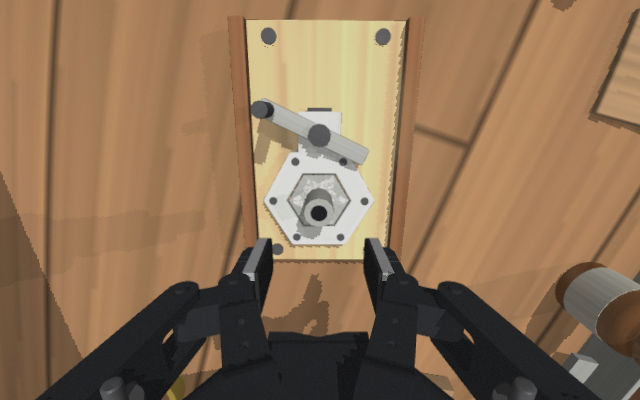

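The foot is flush with the plate: both read 0.0272, and in the picture the bushing sits centred in the hex at (318,200). The peg shows at (262,108). Next I'll cage it with the fingers and swing the keeper shut.

Run:
```python
from h import *
y=.311; P=np.array([.5006,-.0780]); V=P+.058*np.array([-np.sin(y),np.cos(y)])
def peg(q): a=y+np.pi/2+q; return V+.045*np.array([np.cos(a),np.sin(a)]),down(a)
q=1.110; p,R=peg(q); m.set_gripper(.36,20)
m.move_ptp([*p,.12],R); f0=np.array(m.current_force())
m.move_l([*p,.047],max_speed=.08); print(m.current_ee_pos(),p,m.current_force()-f0)
m.set_gripper(.19); print(m.current_grip_width(),m.current_grip_force(),m.current_force()-f0)
while q>-.0499:
    q-=.06 if q>.12 else .03; q=max(q,-.05); p,R=peg(q); m.move_l([*p,.047],attitude=R,max_speed=.04)
    F=np.array(m.current_force())-f0; print(round(q,2),np.round(F,1),np.round(1e3*(m.current_ee_pos()[:2]-p),1))
    if np.linalg.norm(F)>8: break
p_,d,c=save('top','t2'); save('side','s2'); print(m.current_time())
```

```text
[ 0.43863411 -0.01611319  0.04736084] [ 0.43835531 -0.01606672] [1.05004048 0.31437749 0.72783231]
0.1916054300820721 0.0 [ 1.53566281 -0.0534578  -1.07738878]
1.05 [0.1 0.6 0. ] [0. 0.]
0.99 [ 0.5  0.4 -0.4] [-0. -0.]
0.93 [ 0.6 -0.2  0.1] [-0. -0.]
0.87 [ 0.6 -0.3 -0.3] [-0. -0.]
0.81 [ 0.8 -0.8 -0. ] [-0. -0.]
0.75 [ 1.  -0.5 -0.6] [-0. -0.]
0.69 [ 0.6 -0.2 -0.5] [-0. -0.]
0.63 [ 0.7 -0.5 -1.5] [-0. -0.]
0.57 [ 1.2  0.3 -0.8] [-0. -0.]
0.51 [ 0.5  0.1 -0.4] [-0.1 -0. ]
0.45 [-0.6  0.6 -0.3] [-0. -0.]
0.39 [ 0.4 -0.6 -0.2] [-0. -0.]
0.33 [ 0.5 -0.4 -1.7] [-0. -0.]
0.27 [ 0.6 -0.2  0.1] [ 0. -0.]
0.21 [ 0.4 -0.8 -0.8] [-0. -0.]
0.15 [ 0.8 -0.4 -0.4] [-0. -0.]
0.09 [ 0.3 -0.3 -0.6] [ 0. -0.]
0.06 [ 0.4 -0.3 -0.5] [-0.1 -0. ]
0.03 [-0.9 -0.2  0.6] [-0.  0.]
-0.0 [ 0.1  0.  -0.7] [-0.  0.]
-0.03 [ 0.7 -0.1 -1.3] [0. 0.]
-0.05 [ 0.4 -0.7 -0.3] [ 0. -0.]
26.6083
```

Run:
```python
from h import *
e=np.array(m.current_ee_pos()); m.set_gripper(.36); m.move_l([e[0],e[1],.12])
y=.311; P=np.array([.5006,-.0780]); V=P+.058*np.array([-np.sin(y),np.cos(y)])
# shift back (jig -y) so the whole keeper shows
q=e[:2]-.10*np.array([-np.sin(y),np.cos(y)]); m.move_ptp([*q,.15],down(y+np.pi/2))
p,d,c=save('wrist','w3'); X=cloud(p,d,c); hsv=cv2.cvtColor(p,cv2.COLOR_RGB2HSV)
L=(X[...,:2]-V)@np.array([[np.cos(y),-np.sin(y)],[np.sin(y),np.cos(y)]])
g=(np.abs(L[...,0])<.03)&(L[...,1]>-.05)&(L[...,1]<.06)
k=g&(X[...,2]>.034)&(X[...,2]<.041); Q=L[k]; 
for lo in(-.045,-.03,-.015,.01,.025,.035):
    s=Q[(Q[:,1]>lo)&(Q[:,1]<lo+.012)]; s=s[np.abs(s[:,0])<.012]; print(lo,len(s),np.round(np.percentile(s[:,0],[2,50,98])*1e3,1) if len(s) else '')
k=g&(X[...,2]>.063)&(X[...,2]<.072); print('peg mm',L[k].mean(0)*1e3,k.sum())
print(m.current_time())
```

```text
-0.045 125 [-6.7 -0.1  6.4]
-0.03 196 [-6.6 -0.1  6.4]
-0.015 157 [-6.4 -0.   6.3]
0.01 215 [-6.8  0.   6.2]
0.025 224 [-6.9 -0.4  6.1]
0.035 122 [-6.8 -0.8  6.1]
peg mm [-0.05584278 44.83697167] 213
28.0833
```

View pics/w3.png

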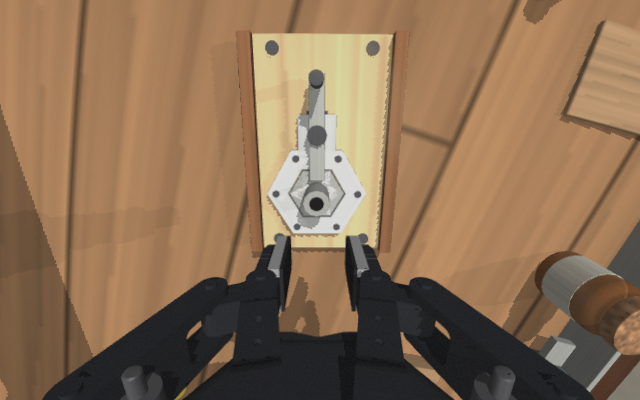

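The keeper is shut at q ≈ 0: the bar runs straight from the peg (316,77) over the foot edge at (316,178). The bushing is still flush in the pocket.

```bash
python3 -c "
from h import *
e=np.array(m.current_ee_pos()); m.move_l([e[0],e[1],.22]); m.dwell(.3); print(m.sign_off())"
```

```text
the job is handed in; nothing more can be done
None
```

The bushing is fully home and flush in the hex pocket, the keeper is shut over its foot, nothing else on the bench was handled, and I handed the job in at about 29 s with contact forces under 10 N.

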